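# Find the rocking corner of a jig plate and press its shim flat

## Robot

A 7-joint arm with a two-finger parallel gripper is mounted at the origin on a cart in front of the work surface, level with it; the furniture and walls round the work are solid. World frame = base frame: x ahead of the robot, y to its left, z up, the work surface at z = 0. Lengths are in m, angles in rad, forces in N, time in s.
With the tool pointing down it reaches from about 0.4 to 0.9 m from the base axis. Payload 5.5 kg.
Tool frame: the origin (TCP) lies between the finger pads; the fingertips stand 22 mm ahead of it and the grasp point (between the pads) lies 3 mm ahead of it; z points along the fingers, y is the line along which they close (so a half turn about z gives the same grasp; the last joint's range is limited). The gripper opens to 92 mm and grips with 3 to 60 N. Pads are 19 mm wide; open, the fingers measure 130 mm over their backs; the gripper's body (75 mm by 190 mm) begins 47 mm behind the grasp point.
Start: joints at [-0.891, 0.501, -0.427, 1.55, 0.221, 1.138, -0.21], TCP at [0.263, 0.594, 0.211] pointing down, gripper open.
Joint ranges: [-2.88, 2.88], [-0.31, 2.03], [-1.54, 1.56], [0.2, 2.42], [-1.41, 4.55], [0.19, 2.02], [-2.57, 2.57]. Speed limits (rad/s): [2.57, 2.57, 3.14, 3.14, 3.14, 3.14, 3.14].

## Interface

Orientations are given as [roll, pitch, yaw] about the fixed x, y, z axes, in that order (R = Rz(yaw) Ry(pitch) Rx(roll)).
In Python, from bench import state, cams, job_done, spotter gives the robot as it stands. The module is installed in compiled form; this text tells all that it offers.
- The arm moves only by the tool carry_out, never from a script. Its argument "moves" is a list of rows, each a list of 7 numbers: the shift along the world's x, y, z in cm, then the turn, a rotation vector about the world's x, y, z in rad, then the opening, from 0 (shut) to 1 (fully open). In form: [[x, y, z, ax, ay, az, grip], ...]. A call has 1 to 12 rows; each row is the pose to reach, as a shift and turn from the pose commanded when the call began; what a row does not reach only later rows make up. A row lasts 1/10 s, in which the tool goes at most 50 mm and 8.59 degrees, less where a joint would pass 70% of its speed; a pose out of reach is approached as far as the arm can. A call with a gripper value outside its range is refused whole. The fingers move at their own pace and stop on an object; "newtons" is the grip in N (left out, the last holds). Time passes only in rows, so rows that repeat a pose let the fingers close. It gives the time, the measured TCP pose, the force, the opening and the grip force at its end, in the units of the state.
- state(): the state, without advancing time (a new reading comes with each control period).
- cams.read_camera(name): name is "side" or "top" or "wrist"; returns a dict with "image" (420x560x3 uint8, red, green, blue), "range_z" (420x560 float32, m along the optical axis (not along the pixel's ray), 0 where there is no reading), "fx", "fy", "cx", "cy" (pixels), "extrinsics" (4x4, takes a point from camera to world coordinates). Camera axes: x right, y up, looking along -z (the intrinsics and any distortion apply to the point x, -y, -z); pixel columns grow to the right and rows downward; lengths in m; the calibration is good to about 2 mm. A picture is of the moment at which its call begins.
- job_done(): hands the job in; it is judged then, once.
Trained networks look in the newest picture that a camera, given by its name, has taken for a name from the list of things; names that differ only in an ending like _2 or _b are one class to them, and where a whole thing is asked for, a point or a joint stands for the part that bears it (a point fixed in the world has none). Each returns a list of dicts, best first, with "p" (0 to 1); they miss things now and then, are a little off and sometimes report something else, mostly with a low value. They report only what shows in the picture. A call takes as long as a camera call.
- spotter.spot_in(camera, label): "box" ([left, top, width, height] as shares, 0 to 1, of the picture: columns of its width, rows of its height, round what is visible of it).
The state is a dict: "time": time; "joint_pos": joint angles; "qd": joint speeds; "joint_efforts": joint torques, N m; "position": TCP position; "ee_rot": TCP orientation; "contact_force": force on the tool from outside, world axes, zero at the start; "torque": the same for the moment, N m; "opening": finger opening in m; "finger_force": force on a finger pad.
Only numpy, scipy, OpenCV 4.12 (cv2) and the standard library are available. Lean on these libraries where they do the work, as an engineer would, in place of code of your own. Each camera call takes 0.05 s, during which the arm holds its last target. There are 200 camera calls.

## Task

One of the four corner lugs of the H-shaped jig plate rocks when pressed. Press down on the lugs with the fingertips, one after another, until you find the one that gives, pushing that one right down to its stop; then let it come up and press the shim tab in front of that same lug down flat. Leave the other three tabs standing up, do not lift or shift the plate, and leave the things lying about alone.

Things in the scene. Friction and masses are not known exactly. Their poses are not given: they have to be found in the camera images.
- lug_near_left (a point): centre of the top face of the plate's near left lug (seen from the robot); the face is flat, 40 mm by 60 mm
- tab_near_left (a point): fixed point where a fingertip presses the shim tab in front of the near left lug: on the middle of the tab's top face when the tab lies flat, 26 mm above the bench; while raised the tab is 5 to 7 mm higher here. The tab is 26 mm wide and reaches 13 mm to the robot's side of this point and 19 mm to the far side
- lug_near_right (a point): centre of the top face of the plate's near right lug (seen from the robot); the face is flat, 40 mm by 60 mm
- tab_near_right (a point): fixed point where a fingertip presses the shim tab in front of the near right lug: on the middle of the tab's top face when the tab lies flat, 26 mm above the bench; while raised the tab is 5 to 7 mm higher here. The tab is 26 mm wide and reaches 13 mm to the robot's side of this point and 19 mm to the far side
- lug_far_left (a point): centre of the top face of the plate's far left lug (seen from the robot); the face is flat, 40 mm by 60 mm
- tab_far_left (a point): fixed point where a fingertip presses the shim tab in front of the far left lug: on the middle of the tab's top face when the tab lies flat, 26 mm above the bench; while raised the tab is 5 to 7 mm higher here. The tab is 26 mm wide and reaches 13 mm to the robot's side of this point and 19 mm to the far side
- lug_far_right (a point): centre of the top face of the plate's far right lug (seen from the robot); the face is flat, 40 mm by 60 mm
- tab_far_right (a point): fixed point where a fingertip presses the shim tab in front of the far right lug: on the middle of the tab's top face when the tab lies flat, 26 mm above the bench; while raised the tab is 5 to 7 mm higher here. The tab is 26 mm wide and reaches 13 mm to the robot's side of this point and 19 mm to the far side
- plate: loose H-shaped aluminium jig plate, 150 x 190 x 10 mm, 0.65 to 0.95 kg: a bar 62 mm wide along its x axis with four lugs, two to each side, which are its corners. Origin at the centre of its underside, z up, x away from the robot at yaw 0 (it is turned up to 0.2 rad), y left. Lug centres are at x = +-55, y = +-70 mm. It lies level on four grey feet that stand on a fixed steel bed; its top face is 46 mm above the bench
- rock_pad (a joint): how far the sprung support under the one rocking lug (which lug differs from start to start; all feet look alike) is pressed down, m: 0 at rest, 0.005 at its stop. Pressed at the lug's middle it gives way at 2 to 4 N and is at the stop by 6 N; let go, it springs back. The other three lugs do not give
- rock_shim (a joint): shim of the rocking lug, rad: 0 to 0.05 at the start (its tab stands up), 0.25 pressed flat on its ledge. Each foot has a steel rocker shim, hinged across, whose 26 x 32 mm, 4 mm thick tab sticks out toward the robot from under the lug (the two far tabs lie in the gap between near and far lugs). It is stiff, about 10 to 12 N at the tab's middle, and stays where it is left; pressed flat, its inner end comes up under the lug and takes out the rock
- firm_shim_a (a joint): shim of one of the three firm lugs (in no known order), same shape and values; to be left standing up
- firm_shim_b (a joint): shim of another of the three firm lugs (in no known order), same shape and values; to be left standing up
- firm_shim_c (a joint): shim of the last of the three firm lugs (in no known order), same shape and values; to be left standing up
- lock_cylinder_1: steel-grey lock cylinder, 41 x 65 x 17 mm, lying between two low rails on the middle of the plate; a bystander
- hex_key: black hex key, 30 x 88 x 6 mm, lying on the bed between the two near tabs; a bystander
- loupe: black loupe, 38 mm across, 32 mm high, behind the bed to the right; a bystander
- collet_1: light-grey collet, 21 mm across, 40 mm high, standing to the left of the bed; a bystander
- padlock_brass: brass padlock, 66 x 42 x 15 mm, lying behind the bed; a bystander
- car_fob: black remote fob, 35 x 63 x 15 mm, lying to the left of the bed; a bystander

How it is judged:
On the way, in this order (a step that is already met when the one before it is completed fails the run):
1. the rocking lug is pressed down to its stop by a finger (value of joint rock_pad above 0.0035 m and contact force between the fingers and plate above 1 N and value of joint rock_shim below 0.12 rad), for 0.1 s.
2. that lug's shim is pressed flat (value of joint rock_shim above 0.205 rad and value of joint rock_pad below 0.002 m), for 0.1 s.
At the end, for the whole second after the job is handed in: the rocking lug's shim lies flat (above 0.205 of 0.25 rad, its tab's end within 2 mm of its ledge), the lug has come up again (support within 2 mm of its rest), the other three tabs still stand (below 0.13 rad), and the plate lies level (within 0.015 rad), at rest and within 12 mm of where it was (all of step 2 and value of joint each of firm_shim_a, firm_shim_b, firm_shim_c below 0.13 rad and angle between plate's own z axis and vertical below 0.015 rad and distance of plate from where it was at the start of the episode below 0.012 m and linear speed of plate below 0.01 m/s); the robot touches nothing.
It fails at once if the tab of a firm lug is pressed down (past 0.13 rad) (value of joint any of firm_shim_a, firm_shim_b, firm_shim_c above 0.13 rad).
It fails at once if the plate is lifted or shifted (more than 12 mm at its centre) (distance of plate from where it was at the start of the episode above 0.012 m).
It fails at once if a bystander is moved more than 20 mm (distance of any of lock_cylinder_1, hex_key, loupe, collet_1, padlock_brass, car_fob from where it was at the start of the episode above 0.02 m).
It also fails if it takes over 54 s, if anything falls off the work surface, if the arm or the gripper's body presses on something with over 40 N, if the wrist force passes 120 N, or if a joint passes its speed limit or range.

## Working session

There is one attempt and no reset: what is moved stays moved. The work goes in short steps, Python scripts to look and compute and a tool call to move; the robot and the scene stay as the last step left them, time stands still between calls to the robot, and variables do not carry over. Pictures are saved under pics/ and viewed, at most 10 in all, crops included, and the job is handed in when it is done.

Besides the shell and the picture viewer there is one more tool, called after "Request:" by a JSON object that holds its "method" and its "body". carry_out: Moves the arm, as the interface text tells. Its arguments: {"type":"object","properties":{"moves":{"type":"array"},"newtons":{"type":"number"}},"required":["moves"]}

```bash
mkdir -p pics
cat > h.py <<'E'
import numpy as np, cv2
from bench import state, cams, job_done, spotter
def cloud(r):
    z=r["range_z"]; v,u=np.indices(z.shape)
    P=np.stack([(u-r["cx"])/r["fx"]*z,-(v-r["cy"])/r["fy"]*z,-z,np.ones_like(z)],-1)
    W=P@np.array(r["extrinsics"]).T
    W[z==0]=np.nan
    return W[...,:3]
E
python3 - <<'E'
from h import *
s=state(); print({k:np.round(v,3).tolist() for k,v in s.items()})
r=cams.read_camera("top"); np.savez("top.npz",**r)
cv2.imwrite("pics/top.png",r["image"][...,::-1])
W=cloud(r)
for n in ["plate","lug_near_left","lug_near_right","lug_far_left","lug_far_right","tab_near_left","tab_near_right","lock_cylinder_1"]:
    for d in spotter.spot_in("top",n)[:2]:
        b=d["box"]; c=int((b[0]+b[2]/2)*560); q=int((b[1]+b[3]/2)*420)
        print(n,round(d["p"],2),np.round(np.array(b)*[560,420,560,420]),np.round(W[q,c],3))
h=W[...,2]; m=np.abs(h-.046)<.005
print(m.sum())
m&=(W[...,0]>.35)
n,l,st,ce=cv2.connectedComponentsWithStats(m.astype(np.uint8))
for i in range(1,n):
    if st[i,4]>200: print(st[i],np.nanmean(W[l==i],0).round(3))
E
```

```text
{'time': 0.0, 'joint_pos': [-0.891, 0.502, -0.427, 1.551, 0.221, 1.138, -0.21], 'qd': [0.001, -0.001, -0.0, 0.0, -0.0, 0.001, 0.002], 'joint_efforts': [-0.001, -56.657, -5.816, -27.913, -0.069, 0.03, 0.0], 'position': [0.263, 0.594, 0.21], 'ee_rot': [-3.14, -0.0, 2.725], 'contact_force': [0.569, -0.267, -0.081], 'torque': [-0.033, 0.019, -0.011], 'finger_force': 0.0, 'opening': 0.092}
plate 0.7 [246. 186. 110.  85.] [ 0.58  -0.18   0.059]
lug_near_left 0.97 [250. 183. 106.  88.] [ 0.58  -0.185  0.059]
lug_near_left 0.2 [331. 269.  20.  32.] [ 0.478 -0.254  0.031]
lug_near_right 0.95 [249. 186. 106.  85.] [ 0.579 -0.184  0.045]
lug_far_left 0.88 [248. 183. 105.  87.] [ 0.582 -0.18   0.057]
lug_far_left 0.47 [332. 212.  15.  26.] [ 0.588 -0.253  0.03 ]
lug_far_right 0.72 [251. 188. 101.  83.] [ 0.576 -0.18   0.06 ]
lug_far_right 0.55 [281. 288.  44.   9.] [ 0.462 -0.187  0.008]
tab_near_left 0.9 [246. 180. 112. 129.] [ 0.549 -0.183  0.061]
tab_near_right 0.83 [247. 182. 110. 129.] [ 0.546 -0.184  0.045]
lock_cylinder_1 0.69 [287. 213.  28.  29.] [ 0.581 -0.182  0.048]
lock_cylinder_1 0.61 [332. 268.  18.  33.] [ 0.478 -0.254  0.031]
8078
[155  33 300  29 739] [ 0.948 -0.203  0.046]
[449 141   8 148 260] [ 0.603 -0.458  0.046]
[149 159   8  50 201] [0.664 0.093 0.047]
[ 247  186  108   86 4701] [ 0.578 -0.181  0.047]
[   0  215  146   66 1212] [0.546 0.321 0.047]
```

View pics/top.png

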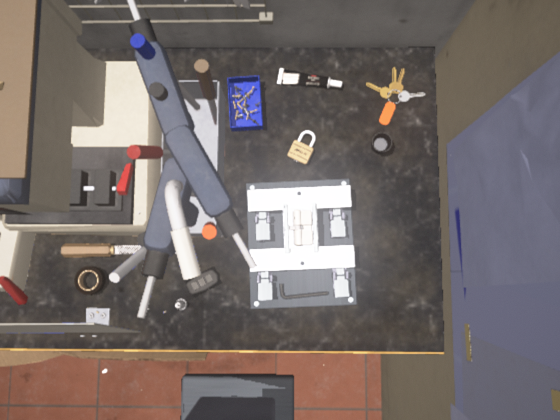

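Top view: the white H plate spans columns 247–354 and rows 186–271. Four grey tabs show at about (263,226), (338,223), (265,285) and (341,283), and the hex key at (303,293). Next I'll fit the plate pose and tabs, and check for obstacles.

Run:
```python
from h import *
from scipy.optimize import minimize
r=dict(np.load("top.npz")); W=cloud(r)
h=W[...,2]
roi=(W[...,0]>.42)&(W[...,0]<.70)&(W[...,1]>-.31)&(W[...,1]<-.05)
pl=W[roi&(h>.041)&(h<.075)]
rect=cv2.minAreaRect((pl[:,:2]*1000).astype(np.float32)); print(rect)
def inH(p,c,t):
    d=p[:,:2]-c; R=np.array([[np.cos(t),np.sin(t)],[-np.sin(t),np.cos(t)]]); q=np.abs(d@R.T)
    return q
# H: lugs |x| 35..75,|y| 40..100?? print local layout instead
q0=np.array(rect[0])/1000
# fit by template: image-space soft mask
A=W[roi]; lab=((A[:,2]>.041)).astype(float)
def cost(v):
    q=inH(A,v[:2],v[2]); sg=lambda d:1/(1+np.exp(-d/.001))
    box=sg(.075-q[:,0])*sg(.095-q[:,1])
    gap=sg(.035-q[:,0])*sg(q[:,1]-.031)
    return np.sum((box*(1-gap)-lab)**2)
best=min((minimize(cost,[q0[0],q0[1],t],method="Nelder-Mead",options=dict(xatol=1e-5,initial_simplex=[[q0[0],q0[1],t],[q0[0]+.005,q0[1],t],[q0[0],q0[1]+.005,t],[q0[0],q0[1],t+.05]])) for t in(-.15,-.05,.05,.15)),key=lambda o:o.fun)
c=best.x;print(best.fun,lab.sum(),c)
R=np.array([[np.cos(c[2]),-np.sin(c[2])],[np.sin(c[2]),np.cos(c[2])]])
for n,l in dict(NL=(-.055,.07),NR=(-.055,-.07),FL=(.055,.07),FR=(.055,-.07)).items():
    p=c[:2]+R@l; m=np.hypot(*(A[:,:2]-p).T)<.012
    print(n,p.round(4),"z",np.median(A[m,2]).round(4))
q=(A[:,:2]-c[:2])@R
for n,sx,sy in (("FL",0,.07),("FR",0,-.07),("NL",-.11,.07),("NR",-.11,-.07)):
    m=(np.abs(q[:,0]-sx)<.036)&(np.abs(q[:,1]-sy)<.03)&(A[:,2]>.021)&(A[:,2]<.04)
    pts=q[m]; 
    if len(pts):print("tab",n,m.sum(),"local",pts.min(0).round(4),pts.max(0).round(4),pts.mean(0).round(4),"z",np.percentile(A[m,2],[5,50,95]).round(3), "world",A[m].mean(0).round(4))
# height map coarse
for x in np.arange(.9,.1,-.08):
    print(round(x,2),[ (lambda k: round(float(np.nanmax(k)),2) if len(k) else None)(h[(np.abs(W[...,0]-x)<.04)&(np.abs(W[...,1]-y)<.04)]) for y in np.arange(.6,-.5,-.08)])
s=cams.read_camera("side"); np.savez("side.npz",**s); cv2.imwrite("pics/side.png",s["image"][...,::-1])
im=cv2.resize(r["image"][165:325,225:375],None,fx=4,fy=3.75,interpolation=cv2.INTER_CUBIC)
cv2.imwrite("pics/crop.png",im[...,::-1])
```

```text
((579.0157470703125, -179.95799255371094), (150.36837768554688, 189.8662872314453), 2.839655637741089)
1208.6421539285877 6995.0 [ 0.5794612  -0.17985151  0.04673931]
NL [ 0.5213 -0.1125] z 0.0472
NR [ 0.5278 -0.2523] z 0.047
FL [ 0.6311 -0.1074] z 0.0472
FR [ 0.6377 -0.2472] z 0.0471
tab FL 381 local [-0.0197  0.0545] [0.0349 0.0849] [0.0063 0.0696] z [0.024 0.03  0.036] world [ 0.5825 -0.1101  0.0303]
tab FR 387 local [-0.0187 -0.0857] [ 0.0347 -0.0539] [ 0.0064 -0.0697] z [0.023 0.03  0.036] world [ 0.5891 -0.2492  0.0301]
tab NL 382 local [-0.1288  0.0551] [-0.0757  0.0849] [-0.1043  0.0697] z [0.025 0.031 0.036] world [ 0.472  -0.1151  0.0305]
tab NR 400 local [-0.1288 -0.0853] [-0.0755 -0.0555] [-0.1036 -0.0698] z [0.024 0.03  0.035] world [ 0.4792 -0.2544  0.0298]
0.9 [None, None, None, None, 0.0, 0.32, 0.34, 0.3, 0.32, 0.34, 0.03, 0.02, 0.01, 0.33]
0.82 [None, None, None, None, None, 0.41, 0.41, 0.31, 0.26, 0.33, 0.02, 0.02, 0.01, 0.42]
0.74 [None, None, None, None, 0.07, 0.41, 0.46, 0.29, 0.25, 0.03, 0.02, 0.04, 0.04, 0.45]
0.66 [None, None, None, None, None, 0.41, 0.46, 0.27, 0.25, 0.05, 0.06, 0.05, 0.01, 0.45]
0.58 [None, None, 0.0, 0.08, 0.29, 0.41, 0.41, 0.28, 0.28, 0.21, 0.07, 0.05, 0.01, 0.44]
0.5 [None, None, None, 0.09, 0.03, 0.03, 0.28, 0.28, 0.27, 0.2, 0.06, 0.05, 0.01, 0.43]
0.42 [None, None, None, 0.09, 0.25, 0.25, 0.25, 0.25, 0.01, 0.04, 0.02, 0.04, 0.01, 0.4]
0.34 [None, None, None, 0.01, 0.01, 0.01, 0.01, 0.01, 0.01, 0.01, 0.01, 0.01, 0.01, 0.4]
0.26 [-0.51, -0.52, None, -0.23, -0.22, -0.22, -0.21, -0.21, -0.79, -0.79, -0.79, -0.79, -0.79, 0.24]
0.18 [-0.78, -0.79, -0.78, -0.78, -0.78, -0.69, -0.69, -0.69, -0.69, -0.69, -0.69, -0.78, -0.78, -0.06]
```

View pics/side.png

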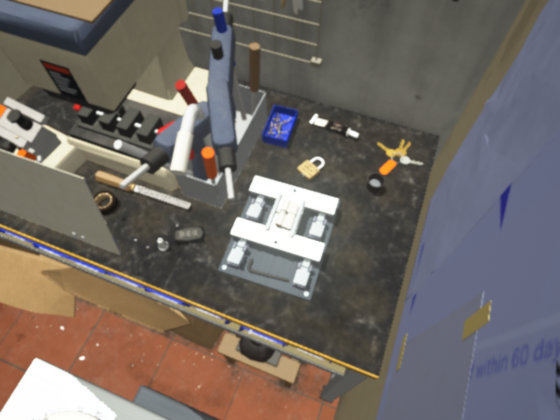

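View pics/crop.png

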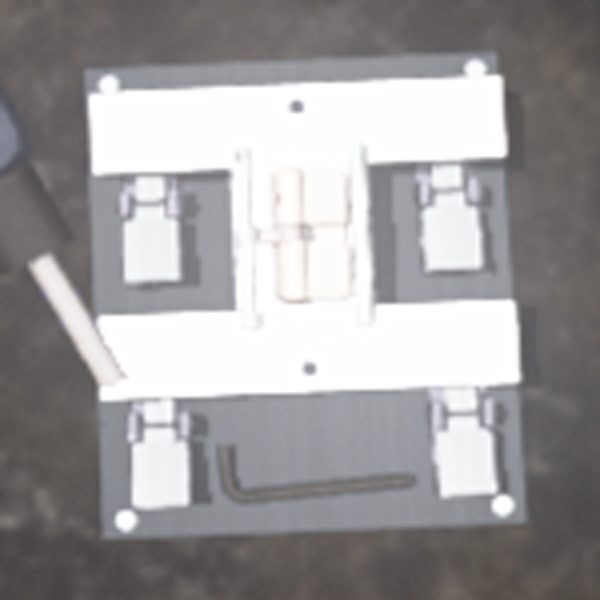

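The side and crop views show an obstacle: a pale rod from the tool bin overhangs the plate's left edge (crop about (75,320)). The hex key lies between the near tabs. I'll measure the rod in 3D.

Run:
```python
from h import *
P=[]
for f in("top","side"):
    W=cloud(dict(np.load(f+".npz"))).reshape(-1,3); W=W[np.isfinite(W[:,0])]; P.append(W)
    m=(W[:,2]>.1)&(W[:,1]<.0)&(W[:,1]>-.35)&(W[:,0]>.35)&(W[:,0]<.75); Q=W[m]
    print(f,len(Q),Q.min(0),Q.max(0))
    for a in np.arange(-.14,.0,.02):
        k=Q[(Q[:,1]>=a)&(Q[:,1]<a+.02)]
        if len(k): print(round(a,2),len(k),"x",np.percentile(k[:,0],[2,50,98]).round(3),"z",np.percentile(k[:,2],[2,50,98]).round(3))
A=np.vstack(P)
print("grid max z, 5cm; cols y from .65 down")
ys=np.arange(.65,-.5,-.05); print(ys.round(2).tolist())
for x in np.arange(.75,.2,-.05):
    print(round(x,2),[(lambda k:int(round(100*np.nanmax(k))) if len(k) else -9)(A[(np.abs(A[:,0]-x)<.025)&(np.abs(A[:,1]-y)<.025),2]) for y in ys])
r=dict(np.load("side.npz"));W=cloud(r)
for u,v in((30,375),(230,190),(50,200),(222,20)): print(u,v,W[v,u].round(3))
```

```text
top 4993 [ 0.48827043 -0.10923415  0.10010036] [ 7.49685122e-01 -1.20627158e-06  2.76989228e-01]
-0.12 57 x [0.505 0.511 0.523] z [0.191 0.194 0.196]
-0.1 247 x [0.511 0.538 0.576] z [0.191 0.197 0.209]
-0.08 556 x [0.549 0.58  0.622] z [0.197 0.212 0.228]
-0.06 847 x [0.552 0.603 0.654] z [0.203 0.228 0.234]
-0.04 1216 x [0.494 0.622 0.721] z [0.101 0.235 0.259]
-0.02 2070 x [0.495 0.617 0.732] z [0.199 0.243 0.272]
side 3776 [ 0.4892173  -0.10896533  0.1000018 ] [ 7.49402844e-01 -4.92837755e-06  2.75492289e-01]
-0.12 50 x [0.505 0.511 0.522] z [0.183 0.193 0.195]
-0.1 195 x [0.514 0.544 0.577] z [0.186 0.196 0.209]
-0.08 469 x [0.549 0.581 0.62 ] z [0.187 0.211 0.228]
-0.06 653 x [0.551 0.59  0.653] z [0.171 0.226 0.234]
-0.04 962 x [0.494 0.591 0.698] z [0.101 0.233 0.259]
-0.02 1447 x [0.492 0.609 0.735] z [0.158 0.242 0.272]
grid max z, 5cm; cols y from .65 down
[0.65, 0.6, 0.55, 0.5, 0.45, 0.4, 0.35, 0.3, 0.25, 0.2, 0.15, 0.1, 0.05, -0.0, -0.05, -0.1, -0.15, -0.2, -0.25, -0.3, -0.35, -0.4, -0.45]
0.75 [-9, 1, -9, -9, -9, -9, -9, 9, 12, 41, 41, 6, 29, 28, 10, 3, 2, 2, 1, 4, 4, 1
[... 347 characters left out ...]
4]
0.5 [-9, -9, 0, -9, 15, 19, 18, 1, 3, 2, 1, 28, 28, 27, 26, 20, 5, 5, 5, 5, 1, 1, 54]
0.45 [-9, -9, -9, -9, -9, 2, 9, 6, 25, 25, 25, 25, 25, 2, 1, 4, 4, 2, 4, 1, 1, 1, 53]
0.4 [-44, -40, -44, -43, 1, 9, 18, 25, 25, 25, 25, 25, 1, 1, 1, 1, 1, 1, 1, 1, 1, 1, 54]
0.35 [-44, -44, -17, -13, -13, 1, 1, 1, 1, 1, 1, 1, 1, 1, 1, 1, 1, 1, 1, 1, 1, 1, 54]
0.3 [-47, -47, -48, -49, -49, -22, -22, -22, -21, -21, -21, -21, -21, -79, -79, -79, -79, -79, -79, -79, -79, -79, 55]
0.25 [-50, -51, -52, -53, -54, -78, -79, -79, -79, -78, -79, -79, -79, -79, -79, -79, -79, -79, -79, -79, -79, -79, 55]
30 375 [0.121 0.148 0.001]
230 190 [ 0.519 -0.099  0.194]
50 200 [0.406 0.235 0.133]
222 20 [0.818 0.043 0.286]
```

The plate centre is (0.579, -0.180) at yaw 0.047. The rod tip is at (0.505, -0.11, 0.19), directly above the near left lug, so I'll test the right lugs first and tilt the hand for the left ones. First I raise the hand, shut the fingers and turn so they close along x.

Request:
{"method": "carry_out", "body": {"moves": [[0, 0, 5, 0, 0, 0, 0], [0, 0, 10, 0, 0, 0, 0], [0, 0, 15, 0, 0, -0.15, 0], [0, 0, 20, 0, 0, -0.3, 0], [0, 0, 24, 0, 0, -0.45, 0], [0, 0, 24, 0, 0, -0.6, 0], [0, 0, 24, 0, 0, -0.75, 0], [0, 0, 24, 0, 0, -0.9, 0], [0, 0, 24, 0, 0, -1.05, 0], [0, 0, 24, 0, 0, -1.1, 0]], "newtons": 20}}

```text
time: 1.5
position: [0.263, 0.5943, 0.4514]
ee_rot: [3.141, 0.0, 1.62]
contact_force: [-0.5, 0.4, -0.0]
opening: 0.0165
finger_force: 0.0
```

Request:
{"method": "carry_out", "body": {"moves": [[3, -5, 0, 0, 0, 0, 0], [6, -10, 0, 0, 0, 0, 0], [9, -15, 0, 0, 0, 0, 0], [11, -20, 0, 0, 0, 0, 0], [14, -25, 0, 0, 0, 0, 0], [15, -30, 0, 0, 0, 0, 0], [16, -35, 0, 0, 0, 0, 0], [17, -40, 0, 0, 0, 0, 0], [17, -45, 0, 0, 0, 0, 0], [18, -50, 0, 0, 0, 0, 0]]}}

```text
time: 2.5
position: [0.4369, 0.1307, 0.4517]
ee_rot: [3.141, -0.001, 1.625]
contact_force: [1.2, 0.1, 1.1]
opening: 0.0005
finger_force: 0.0
```

Run:
```python
from h import *
s=state(); print({k:np.round(s[k],3).tolist() for k in("time","joint_pos","position","ee_rot","contact_force","opening")})
```

```text
{'time': 2.5, 'joint_pos': [-0.417, -0.032, 0.065, 1.648, 0.002, 1.525, -0.298], 'position': [0.437, 0.131, 0.452], 'ee_rot': [3.141, -0.001, 1.625], 'contact_force': [1.181, 0.094, 1.147], 'opening': 0.0}
```

Request:
{"method": "carry_out", "body": {"moves": [[2, -5, 0, 0, 0, 0, 0], [3, -10, 0, 0, 0, 0, 0], [4, -15, 0, 0, 0, 0, 0], [5, -20, 0, 0, 0, 0, 0], [6, -25, 0, 0, 0, 0, 0], [7, -30, 0, 0, 0, 0, 0], [8.5, -34.6, 0, 0, 0, 0, 0], [8.5, -34.6, -5, 0, 0, 0, 0], [8.5, -34.6, -10, 0, 0, 0, 0], [8.5, -34.6, -15, 0, 0, 0, 0], [8.5, -34.6, -20, 0, 0, 0, 0], [8.5, -34.6, -25, 0, 0, 0, 0]]}}

```text
time: 3.7
position: [0.5221, -0.213, 0.2003]
ee_rot: [3.14, 0.0, 1.625]
contact_force: [1.3, 0.3, -0.7]
opening: 0.0002
finger_force: 0.0
```

Request:
{"method": "carry_out", "body": {"moves": [[0, 0, -4, 0, 0, 0, 0], [0, 0, -8, 0, 0, 0, 0], [0, 0, -11, 0, 0, 0, 0], [0, 0, -12, 0, 0, 0, 0], [0, 0, -12, 0, 0, 0, 0], [0, 0, -12, 0, 0, 0, 0], [0, 0, -12, 0, 0, 0, 0], [0, 0, -12, 0, 0, 0, 0]]}}

```text
time: 4.5
position: [0.5234, -0.2136, 0.0835]
ee_rot: [3.139, 0.001, 1.625]
contact_force: [-0.1, -1.0, -1.6]
opening: 0.0008
finger_force: 0.0
```

Run:
```python
from h import *
s=state(); print({k:np.round(s[k],4).tolist() for k in("time","joint_pos","position","ee_rot","contact_force","opening")})
s=cams.read_camera("side"); cv2.imwrite("pics/side2.png",s["image"][...,::-1])
```

```text
{'time': 4.5, 'joint_pos': [0.0578, 0.4969, 0.3588, 1.893, -0.2386, 0.79, 0.5994], 'position': [0.5234, -0.2136, 0.0835], 'ee_rot': [3.1386, 0.0008, 1.6248], 'contact_force': [-0.0704, -1.0234, -1.554], 'opening': 0.0008}
```

View pics/side2.png

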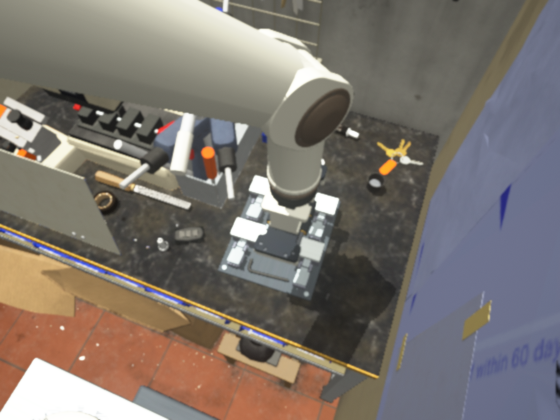

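The side view shows the hand over the near bar, about 4 cm short of the near right lug (unreached rows don't carry over between calls). I'll shift to the lug and press.

Request:
{"method": "carry_out", "body": {"moves": [[0.2, -2, 0, 0, 0, 0, 0], [0.4, -3.9, 0, 0, 0, 0, 0], [0.4, -3.9, 0, 0, 0, 0, 0], [0.4, -3.9, -0.8, 0, 0, 0, 0], [0.4, -3.9, -1.1, 0, 0, 0, 0], [0.4, -3.9, -1.1, 0, 0, 0, 0], [0.4, -3.9, -1.1, 0, 0, 0, 0]]}}

```text
time: 5.25
position: [0.526, -0.2512, 0.0705]
ee_rot: [-3.141, -0.001, 1.626]
contact_force: [-0.1, -0.5, -0.0]
opening: 0.0004
finger_force: 0.0
```

Request:
{"method": "carry_out", "body": {"moves": [[0, 0, -0.2, 0, 0, 0, 0], [0, 0, -0.4, 0, 0, 0, 0], [0, 0, -0.4, 0, 0, 0, 0], [0, 0, -0.4, 0, 0, 0, 0]]}}

```text
time: 5.65
position: [0.5261, -0.2522, 0.0668]
ee_rot: [-3.141, -0.0, 1.625]
contact_force: [0.0, -1.0, 0.5]
opening: 0.0011
finger_force: 0.0
```

Request:
{"method": "carry_out", "body": {"moves": [[0, 0, -0.1, 0, 0, 0, 0], [0, 0, -0.2, 0, 0, 0, 0], [0, 0, -0.2, 0, 0, 0, 0], [0, 0, -0.2, 0, 0, 0, 0]]}}

```text
time: 6.05
position: [0.5261, -0.2522, 0.0648]
ee_rot: [-3.142, -0.0, 1.625]
contact_force: [-0.6, 0.2, 0.1]
opening: 0.0001
finger_force: 0.0
```

Request:
{"method": "carry_out", "body": {"moves": [[0, 0, -0.1, 0, 0, 0, 0], [0, 0, -0.2, 0, 0, 0, 0], [0, 0, -0.2, 0, 0, 0, 0], [0, 0, -0.2, 0, 0, 0, 0]]}}

```text
time: 6.45
position: [0.5261, -0.2523, 0.0628]
ee_rot: [-3.141, -0.0, 1.625]
contact_force: [0.1, -0.0, -0.1]
opening: 0.0009
finger_force: 0.0
```

Request:
{"method": "carry_out", "body": {"moves": [[0, 0, -0.1, 0, 0, 0, 0], [0, 0, -0.2, 0, 0, 0, 0], [0, 0, -0.2, 0, 0, 0, 0], [0, 0, -0.2, 0, 0, 0, 0]]}}

```text
time: 6.85
position: [0.5261, -0.2522, 0.0608]
ee_rot: [-3.141, -0.0, 1.625]
contact_force: [0.4, -0.3, 0.3]
opening: 0.0003
finger_force: 0.0
```

Run:
```python
from h import *
r=cams.read_camera("side"); w=cams.read_camera("wrist")
a=cv2.resize(r["image"][160:310,210:350],(560,600),interpolation=cv2.INTER_CUBIC)
cv2.imwrite("pics/s3.png",a[...,::-1]);cv2.imwrite("pics/w3.png",w["image"][...,::-1])
W=cloud(w); print(np.round(w["extrinsics"],3))
m=(W[...,2]>.03)&(W[...,2]<.06); print(m.sum())
```

```text
[[ 0.999 -0.053 -0.014  0.523]
 [ 0.055  0.963  0.262 -0.182]
 [-0.    -0.263  0.965  0.234]
 [ 0.     0.     0.     1.   ]]
52202
```

View pics/s3.png

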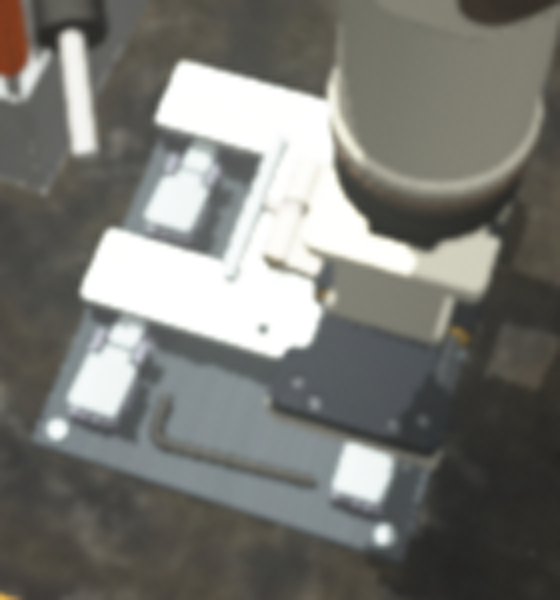

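View pics/w3.png

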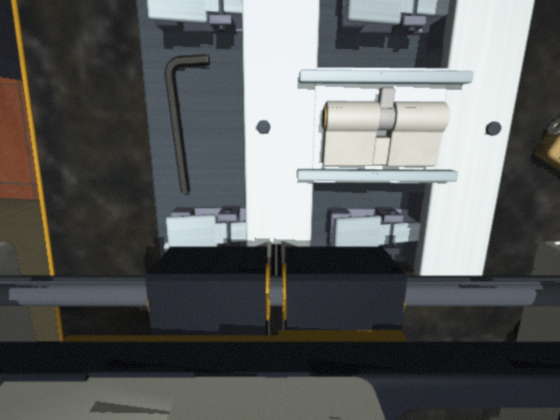

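The wrist view shows the closed fingers at about (275,260) over the near right lug, but no force is registering. I'll check the plate height and tilt and the fingertip in the depth data.

Run:
```python
from h import *
w=cams.read_camera("wrist"); W=cloud(w); s=state(); print(np.round(s["position"],4),np.round(s["contact_force"],2),np.round(s["torque"],2))
for n,p in dict(bar=(280,180),barNL=(285,40),bar2=(280,130),nearfinger=(290,235),tab=(205,230),blkL=(200,290),blkR=(350,290),padL=(266,265),padR=(288,265),mid=(276,242),mid2=(276,255)).items():
    k=W[p[1]-3:p[1]+4,p[0]-3:p[0]+4].reshape(-1,3); print(n,np.round(np.nanmedian(k,0),4))
E_=np.linalg.inv(w["extrinsics"])
for z in(.039,.046,.06):
    c=E_@[.5261,-.2522,z,1]; print(z,w["cx"]+w["fx"]*c[0]/-c[2],w["cy"]-w["fy"]*c[1]/-c[2])
```

```text
[ 0.5262 -0.2522  0.0609] [ 0.08 -0.93 -0.55] [-0.04  0.05 -0.02]
bar [ 0.527  -0.2146  0.0457]
barNL [ 0.5253 -0.1404  0.0457]
bar2 [ 0.5254 -0.1864  0.0453]
nearfinger [ 0.5351 -0.2485  0.0453]
tab [ 0.4794 -0.2541  0.0284]
blkL [ 0.5071 -0.2209  0.165 ]
blkR [ 0.5422 -0.2189  0.1651]
padL [ 0.5221 -0.2181  0.1563]
padR [ 0.5276 -0.2161  0.1589]
mid [ 0.5267 -0.2521  0.0456]
mid2 [ 0.5262 -0.2427  0.0906]
0.039 275.0083115911207 236.40466870504707
0.046 274.9841483266122 240.30319634588463
0.06 274.93056171068724 248.94891982788158
```

Run:
```python
from h import *
w=cams.read_camera("wrist"); W=cloud(w)
for u in(266,271,276,281,287):
    print(u,[(v,)+tuple(np.round(W[v,u,1:]*1000).tolist()) for v in range(234,276,3)])
```

```text
266 [(234, -249.0, 45.0), (237, -251.0, 46.0), (240, -253.0, 45.0), (243, -242.0, 79.0), (246, -216.0, 147.0), (249, -217.0, 148.0), (252, -216.0, 151.0), (255, -216.0, 153.0), (258, -217.0, 153.0), (261, -218.0, 154.0), (264, -219.0, 153.0), (267, -218.0, 156.0), (270, -218.0, 158.0), (273, -219.0, 158.0)]
271 [(234, -249.0, 45.0), (237, -251.0, 45.0), (240, -253.0, 44.0), (243, -255.0, 45.0), (246, -243.0, 79.0), (249, -243.0, 83.0), (252, -243.0, 87.0), (255, -243.0, 91.0), (258, -243.0, 95.0), (261, -243.0, 98.0), (264, -243.0, 101.0), (267, -243.0, 103.0), (270, -243.0, 107.0), (273, -243.0, 110.0)]
276 [(234, -248.0, 46.0), (237, -250.0, 45.0), (240, -252.0, 46.0), (243, -254.0, 46.0), (246, -243.0, 79.0), (249, -243.0, 84.0), (252, -243.0, 87.0), (255, -243.0, 91.0), (258, -243.0, 93.0), (261, -242.0, 98.0), (264, -244.0, 99.0), (267, -245.0, 100.0), (270, -246.0, 101.0), (273, -247.0, 102.0)]
281 [(234, -248.0, 45.0), (237, -250.0, 46.0), (240, -252.0, 45.0), (243, -241.0, 80.0), (246, -241.0, 83.0), (249, -241.0, 87.0), (252, -241.0, 91.0), (255, -241.0, 95.0), (258, -242.0, 95.0), (261, -243.0, 97.0), (264, -243.0, 100.0), (267, -243.0, 103.0), (270, -242.0, 107.0), (273, -242.0, 111.0)]
287 [(234, -248.0, 46.0), (237, -250.0, 46.0), (240, -252.0, 46.0), (243, -241.0, 79.0), (246, -216.0, 146.0), (249, -216.0, 149.0), (252, -216.0, 151.0), (255, -216.0, 153.0), (258, -215.0, 156.0), (261, -216.0, 156.0), (264, -216.0, 158.0), (267, -216.0, 161.0), (270, -216.0, 163.0), (273, -217.0, 162.0)]
```

The depth profile puts the true fingertip at z ≈ 0.078, about 31 mm above the lug. The reported TCP is therefore about 39 mm lower than the stated tip offset implies. I'll descend under force watch, expecting contact near TCP z ≈ 0.029.

Request:
{"method": "carry_out", "body": {"moves": [[0.1, 0, -0.5, 0, 0, 0, 0], [0.2, 0, -1, 0, 0, 0, 0], [0.2, 0, -1.5, 0, 0, 0, 0], [0.2, 0, -2, 0, 0, 0, 0], [0.2, 0, -2, 0, 0, 0, 0]]}}

```text
time: 7.55
position: [0.5274, -0.2519, 0.0397]
ee_rot: [-3.14, -0.001, 1.625]
contact_force: [-0.8, 0.2, 1.3]
opening: 0.0007
finger_force: 0.0
```

```bash
cat >> h.py <<'E'
def tip(u=276):
    w=cams.read_camera("wrist"); W=cloud(w); s=state()
    print(np.round(s["time"],2),np.round(s["position"],4),np.round(s["contact_force"],2))
    for c in (271,276,281): print(c,[(v,)+tuple(np.round(W[v,c,1:]*1000).tolist()) for v in range(230,256,3)])
E
python3 -c "
from h import *
tip()"
```

```text
7.6 [ 0.5276 -0.2521  0.0401] [ 1.04  0.36 -0.06]
271 [(230, -238.0, 46.0), (233, -240.0, 46.0), (236, -241.0, 47.0), (239, -244.0, 44.0), (242, -245.0, 46.0), (245, -242.0, 57.0), (248, -242.0, 61.0), (251, -242.0, 65.0), (254, -243.0, 68.0)]
276 [(230, -238.0, 45.0), (233, -239.0, 47.0), (236, nan, nan), (239, -243.0, 45.0), (242, -245.0, 47.0), (245, -242.0, 57.0), (248, -242.0, 62.0), (251, -242.0, 65.0), (254, -242.0, 70.0)]
281 [(230, -238.0, 46.0), (233, -240.0, 45.0), (236, -242.0, 45.0), (239, -244.0, 44.0), (242, -241.0, 57.0), (245, -240.0, 61.0), (248, -241.0, 65.0), (251, -241.0, 69.0), (254, -241.0, 72.0)]
```

Request:
{"method": "carry_out", "body": {"moves": [[0, 0, -0.4, 0, 0, 0, 0], [0, 0, -0.8, 0, 0, 0, 0], [0, 0, -0.8, 0, 0, 0, 0], [0, 0, -0.8, 0, 0, 0, 0]]}}

```text
time: 8.0
position: [0.528, -0.2522, 0.0327]
ee_rot: [-3.141, -0.0, 1.625]
contact_force: [-0.2, 0.5, 0.1]
opening: -0.0
finger_force: 0.0
```

Request:
{"method": "carry_out", "body": {"moves": [[0, 0, -0.1, 0, 0, 0, 0], [0, 0, -0.2, 0, 0, 0, 0], [0, 0, -0.2, 0, 0, 0, 0], [0, 0, -0.2, 0, 0, 0, 0]]}}

```text
time: 8.4
position: [0.5283, -0.2523, 0.031]
ee_rot: [3.141, 0.0, 1.625]
contact_force: [-1.5, -0.2, 1.1]
opening: 0.0004
finger_force: 0.6
```

Request:
{"method": "carry_out", "body": {"moves": [[0, 0, -0.1, 0, 0, 0, 0], [0, 0, -0.2, 0, 0, 0, 0], [0, 0, -0.2, 0, 0, 0, 0], [0, 0, -0.2, 0, 0, 0, 0]]}}

```text
time: 8.8
position: [0.5283, -0.2523, 0.0308]
ee_rot: [3.141, -0.001, 1.625]
contact_force: [-5.4, 2.6, 16.0]
opening: 0.0002
finger_force: 8.6
```

The near right lug is firm: 16 N with no travel. Lug contact is at TCP z ≈ 0.031, so the stop is ≈ 0.026 and a flat tab ≈ 0.011. Next is the far right lug.

Request:
{"method": "carry_out", "body": {"moves": [[0, 0, 1, 0, 0, 0, 0], [0, 0, 2.5, 0, 0, 0, 0], [4, 0.2, 2.5, 0, 0, 0, 0], [8, 0.4, 2.5, 0, 0, 0, 0], [10.9, 0.5, 2.5, 0, 0, 0, 0], [10.9, 0.5, 2.5, 0, 0, 0, 0], [10.9, 0.5, 1, 0, 0, 0, 0], [10.9, 0.5, 0.6, 0, 0, 0, 0], [10.9, 0.5, 0.6, 0, 0, 0, 0], [10.9, 0.5, 0.6, 0, 0, 0, 0]]}}

```text
time: 9.8
position: [0.6358, -0.2477, 0.0345]
ee_rot: [-3.14, -0.0, 1.624]
contact_force: [-0.7, -0.4, 0.3]
opening: 0.0006
finger_force: 0.0
```

Request:
{"method": "carry_out", "body": {"moves": [[0, 0, -0.1, 0, 0, 0, 0], [0, 0, -0.2, 0, 0, 0, 0], [0, 0, -0.3, 0, 0, 0, 0], [0, 0, -0.3, 0, 0, 0, 0], [0, 0, -0.3, 0, 0, 0, 0]]}}

```text
time: 10.3
position: [0.6371, -0.2472, 0.0319]
ee_rot: [3.142, -0.0, 1.625]
contact_force: [-0.3, 0.2, 0.4]
opening: 0.0006
finger_force: 0.0
```

Request:
{"method": "carry_out", "body": {"moves": [[0, 0, -0.1, 0, 0, 0, 0], [0, 0, -0.2, 0, 0, 0, 0], [0, 0, -0.2, 0, 0, 0, 0], [0, 0, -0.2, 0, 0, 0, 0]]}}

```text
time: 10.7
position: [0.6374, -0.2473, 0.031]
ee_rot: [3.141, -0.0, 1.625]
contact_force: [-2.3, 1.2, 7.3]
opening: 0.0006
finger_force: 3.5
```

Request:
{"method": "carry_out", "body": {"moves": [[0, 0, -0.1, 0, 0, 0, 0], [0, 0, -0.1, 0, 0, 0, 0], [0, 0, -0.1, 0, 0, 0, 0]]}}

```text
time: 11.0
position: [0.6374, -0.2473, 0.0309]
ee_rot: [3.141, -0.0, 1.625]
contact_force: [-4.0, 1.7, 13.2]
opening: 0.0003
finger_force: 6.3
```

The far right lug is firm too. Before going left I'll check the hand's clearance to the overhanging rod at various tilts.

Run:
```python
from h import *
A=np.vstack([cloud(dict(np.load(f+".npz"))).reshape(-1,3) for f in("top","side")]); A=A[np.isfinite(A[:,0])]
O=A[(A[:,1]<.2)&(A[:,1]>-.4)&(A[:,0]>.3)&(A[:,0]<.9)]
print("cyl top",np.percentile(O[(abs(O[:,0]-.58)<.03)&(abs(O[:,1]+.18)<.03),2],[50,90,99]))
for n,t in dict(NLlug=(.521,-.125,.046),FLlug=(.631,-.12,.046),NLtab=(.463,-.117,.026),FLtab=(.572,-.11,.026)).items():
  for th in(0,.2,.3,.4,.5,.6):
    q=O-np.array(t); d=q[:,1]*np.cos(th)+q[:,2]*np.sin(th); h=q[:,2]*np.cos(th)-q[:,1]*np.sin(th); x=q[:,0]
    f=lambda m:(np.round(d[m&(d>0)].min(),3) if (m&(d>0)).any() else None, np.round(d[m&(d<=0)].max(),3) if (m&(d<=0)).any() else None)
    print(n,th,"body",f((abs(x)<.1)&(h>.062)&(h<.13)),"upper",f((abs(x)<.06)&(h>.13)&(h<.35)))
```

```text
cyl top [0.05654605 0.06282768 0.06543321]
NLlug 0 body (np.float64(0.082), None) upper (np.float64(0.016), None)
NLlug 0.2 body (np.float64(0.067), None) upper (np.float64(0.044), None)
NLlug 0.3 body (np.float64(0.057), None) upper (np.float64(0.057), None)
NLlug 0.4 body (np.float64(0.069), np.float64(-0.253)) upper (np.float64(0.075), None)
NLlug 0.5 body (np.float64(0.081), np.float64(-0.105)) upper (np.float64(0.175), None)
NLlug 0.6 body (np.float64(0.091), np.float64(-0.083)) upper (None, None)
FLlug 0 body (np.float64(0.077), None) upper (np.float64(0.034), None)
FLlug 0.2 body (np.float64(0.062), None) upper (np.float64(0.063), None)
FLlug 0.3 body (np.float64(0.073), None) upper (np.float64(0.077), None)
FLlug 0.4 body (np.float64(0.078), np.float64(-0.136)) upper (np.float64(0.095), None)
FLlug 0.5 body (np.float64(0.091), np.float64(-0.106)) upper (np.float64(0.127), None)
FLlug 0.6 body (np.float64(0.102), np.float64(-0.085)) upper (np.float64(0.422), None)
NLtab 0 body (np.float64(0.08), None) upper (np.float64(0.008), None)
NLtab 0.2 body (np.float64(0.102), None) upp
[... 193 characters left out ...]
), None)
NLtab 0.5 body (np.float64(0.106), np.float64(-0.029)) upper (np.float64(0.083), None)
NLtab 0.6 body (np.float64(0.096), np.float64(-0.022)) upper (np.float64(0.099), np.float64(-0.229))
FLtab 0 body (np.float64(0.069), None) upper (np.float64(0.003), None)
FLtab 0.2 body (np.float64(0.092), None) upper (np.float64(0.036), None)
FLtab 0.3 body (np.float64(0.101), np.float64(-0.12)) upper (np.float64(0.051), None)
FLtab 0.4 body (np.float64(0.099), np.float64(-0.042)) upper (np.float64(0.067), None)
FLtab 0.5 body (np.float64(0.098), np.float64(-0.033)) upper (np.float64(0.081), None)
FLtab 0.6 body (np.float64(0.09), np.float64(-0.026)) upper (np.float64(0.095), np.float64(-0.227))
```

A tilt of 0.45 rad, leaning toward -y, clears the rod by 4 cm or more. Now the far left lug.

Request:
{"method": "carry_out", "body": {"moves": [[0, 0, 2.5, 0, 0, 0, 0], [0, 0, 5, 0.1, 0, 0, 0], [-0.2, 2, 5, 0.2, 0, 0, 0], [-0.3, 5, 5, 0.3, 0, 0, 0], [-0.5, 8, 5, 0.4, 0, 0, 0], [-0.6, 11, 5, 0.45, 0, 0, 0], [-0.6, 14.4, 5, 0.45, 0, 0, 0], [-0.6, 14.4, 5, 0.45, 0, 0, 0], [-0.6, 14.4, 3, 0.45, 0, 0, 0], [-0.6, 14.4, 1.6, 0.45, 0, 0, 0], [-0.6, 14.4, 1.6, 0.45, 0, 0, 0], [-0.6, 14.4, 1.6, 0.45, 0, 0, 0]]}}

```text
time: 12.2
position: [0.6303, -0.104, 0.0435]
ee_rot: [3.118, -0.45, 1.628]
contact_force: [0.5, -0.7, 0.2]
opening: -0.0
finger_force: 0.0
```

```bash
python3 -c "
from h import *
tip(); print(np.round(state()['joint_pos'],2))"
```

```text
12.25 [ 0.6309 -0.104   0.0443] [1.02 0.46 0.03]
271 [(230, -93.0, 44.0), (233, -95.0, 45.0), (236, -97.0, 46.0), (239, -99.0, 46.0), (242, -100.0, 45.0), (245, -103.0, 63.0), (248, -105.0, 67.0), (251, -107.0, 70.0), (254, -108.0, 74.0)]
276 [(230, -93.0, 46.0), (233, -95.0, 47.0), (236, -97.0, 47.0), (239, -98.0, 45.0), (242, -100.0, 47.0), (245, -103.0, 63.0), (248, -105.0, 66.0), (251, -107.0, 70.0), (254, -108.0, 74.0)]
281 [(230, -93.0, 45.0), (233, -95.0, 46.0), (236, -97.0, 47.0), (239, -98.0, 47.0), (242, -101.0, 63.0), (245, -103.0, 68.0), (248, -105.0, 71.0), (251, -107.0, 74.0), (254, -108.0, 78.0)]
[ 0.29  0.76  0.11  1.59 -0.58  1.06  0.78]
```

Request:
{"method": "carry_out", "body": {"moves": [[0, 0, -0.3, 0, 0, 0, 0], [0, 0, -0.6, 0, 0, 0, 0], [0, 0, -0.8, 0, 0, 0, 0], [0, 0, -0.9, 0, 0, 0, 0], [0, 0, -0.9, 0, 0, 0, 0], [0, 0, -0.9, 0, 0, 0, 0]]}}

```text
time: 12.85
position: [0.6314, -0.1033, 0.0363]
ee_rot: [3.115, -0.449, 1.631]
contact_force: [0.1, -0.6, 3.9]
opening: 0.0004
finger_force: 2.0
```

Request:
{"method": "carry_out", "body": {"moves": [[0, 0, -0.1, 0, 0, 0, 0], [0, 0, -0.2, 0, 0, 0, 0], [0, 0, -0.2, 0, 0, 0, 0], [0, 0, -0.2, 0, 0, 0, 0]]}}

```text
time: 13.25
position: [0.6315, -0.1033, 0.0358]
ee_rot: [3.114, -0.45, 1.632]
contact_force: [-3.2, -0.8, 12.2]
opening: 0.0004
finger_force: 6.3
```

The far left lug is firm at 12 N, so the near left one must be the rocker. I'll move there low, with the same tilt.

Request:
{"method": "carry_out", "body": {"moves": [[0, 0, 1, 0, 0, 0, 0], [0, 0, 2, 0, 0, 0, 0], [-3, -0.1, 2, 0, 0, 0, 0], [-6, -0.2, 2, 0, 0, 0, 0], [-9, -0.4, 2, 0, 0, 0, 0], [-11, -0.5, 2, 0, 0, 0, 0], [-11, -0.5, 2, 0, 0, 0, 0], [-11, -0.5, 1.2, 0, 0, 0, 0], [-11, -0.5, 0.6, 0, 0, 0, 0], [-11, -0.5, 0.6, 0, 0, 0, 0]]}}

```text
time: 14.25
position: [0.5215, -0.1075, 0.0387]
ee_rot: [3.116, -0.45, 1.632]
contact_force: [-0.8, 0.9, -0.9]
opening: 0.0005
finger_force: 0.0
```

Request:
{"method": "carry_out", "body": {"moves": [[0, 0, -0.2, 0, 0, 0, 0], [0, 0, -0.4, 0, 0, 0, 0], [0, 0, -0.4, 0, 0, 0, 0], [0, 0, -0.4, 0, 0, 0, 0]]}}

```text
time: 14.65
position: [0.5217, -0.108, 0.0362]
ee_rot: [3.115, -0.45, 1.631]
contact_force: [1.8, 0.6, 2.5]
opening: 0.0004
finger_force: 1.4
```

Request:
{"method": "carry_out", "body": {"moves": [[0, 0, -0.1, 0, 0, 0, 0], [0, 0, -0.2, 0, 0, 0, 0], [0, 0, -0.2, 0, 0, 0, 0], [0, 0, -0.2, 0, 0, 0, 0]]}}

```text
time: 15.05
position: [0.5214, -0.1079, 0.0341]
ee_rot: [3.115, -0.45, 1.631]
contact_force: [0.4, 1.7, 3.7]
opening: 0.0007
finger_force: 2.2
```

Request:
{"method": "carry_out", "body": {"moves": [[0, 0, -0.1, 0, 0, 0, 0], [0, 0, -0.2, 0, 0, 0, 0], [0, 0, -0.2, 0, 0, 0, 0], [0, 0, -0.2, 0, 0, 0, 0]]}}

```text
time: 15.45
position: [0.5213, -0.1078, 0.0321]
ee_rot: [3.115, -0.45, 1.631]
contact_force: [0.5, 1.5, 6.8]
opening: 0.0005
finger_force: 3.1
```

It gives: 4 mm of travel at under 7 N. I'll push on to the stop.

Request:
{"method": "carry_out", "body": {"moves": [[0, 0, -0.1, 0, 0, 0, 0], [0, 0, -0.2, 0, 0, 0, 0], [0, 0, -0.2, 0, 0, 0, 0], [0, 0, -0.2, 0, 0, 0, 0]]}}

```text
time: 15.85
position: [0.5215, -0.1077, 0.0315]
ee_rot: [3.114, -0.451, 1.632]
contact_force: [-1.8, 0.4, 15.5]
opening: 0.0005
finger_force: 8.0
```

Request:
{"method": "carry_out", "body": {"moves": [[0, 0, -0.1, 0, 0, 0, 0], [0, 0, -0.2, 0, 0, 0, 0], [0, 0, -0.2, 0, 0, 0, 0], [0, 0, -0.2, 0, 0, 0, 0]]}}

```text
time: 16.25
position: [0.5215, -0.1077, 0.031]
ee_rot: [3.114, -0.452, 1.632]
contact_force: [-5.3, 0.3, 27.2]
opening: 0.0003
finger_force: 13.7
```

The lug is at its stop: 5 mm of travel, 27 N. I'll let it up and compute clearances for pressing the near left tab.

Request:
{"method": "carry_out", "body": {"moves": [[0, 0, 0.5, 0, 0, 0, 0], [0, 0, 1, 0, 0, 0, 0], [0, 0, 1.5, 0, 0, 0, 0], [0, 0, 1.5, 0, 0, 0, 0]]}}

```text
time: 16.65
position: [0.5209, -0.1091, 0.0427]
ee_rot: [3.116, -0.448, 1.63]
contact_force: [-0.9, -0.3, 0.4]
opening: 0.0003
finger_force: 0.0
```

Run:
```python
from h import *
A=np.vstack([cloud(dict(np.load(f+".npz"))).reshape(-1,3) for f in("top","side")]); A=A[np.isfinite(A[:,0])]
O=A[(A[:,1]<.2)&(A[:,1]>-.4)&(A[:,0]>.3)&(A[:,0]<.9)]
for th in(.3,.35,.4,.45,.5):
    t=np.array([.456,-.118+.0095*np.cos(th),.026+.0095*np.sin(th)])
    q=O-t; d=q[:,1]*np.cos(th)+q[:,2]*np.sin(th); h=q[:,2]*np.cos(th)-q[:,1]*np.sin(th); x=q[:,0]
    m=(abs(x)<.1)&(d<0)&(d>-.05); i=np.argmax(np.where(m,h,-1)); print(th,"-side: max h in body footprint",h[i].round(3),O[i].round(3))
    for w in(.03,.06):
        m=(abs(x)<w)&(h>.062)&(h<.35)&(d>0); i=np.argmin(np.where(m,d,9)); print("   +side w",w,d[i].round(3),h[i].round(3),O[i].round(3))
    ct=.015*np.array([-np.sin(th),np.cos(th)])-.0095*np.array([np.cos(th),np.sin(th)]); print("   TCP y,z for contact",(-.118-ct[0]).round(4),(.026-ct[1]).round(4))
# precise tab location from wrist now
w=cams.read_camera("wrist");W=cloud(w);s=state();print(s["time"],np.round(s["position"],4))
m=(W[...,2]>.024)&(W[...,2]<.04)&(W[...,0]<.50)&(W[...,0]>.42)&(W[...,1]>-.15)&(W[...,1]<-.08)
P=W[m];print(len(P))
for a in np.arange(.435,.5,.005):
    k=P[(P[:,0]>=a)&(P[:,0]<a+.005)]
    if len(k)>3: print(round(a,3),len(k),"y",np.percentile(k[:,1],[2,98]).round(3),"z",np.percentile(k[:,2],[5,50,95]).round(4))
cv2.imwrite("pics/w4.png",w["image"][...,::-1])
```

```text
0.3 -side: max h in body footprint 0.054 [ 0.549 -0.173  0.066]
   +side w 0.03 0.2 0.154 [0.485 0.036 0.235]
   +side w 0.06 0.047 0.147 [ 0.51  -0.108  0.183]
   TCP y,z for contact -0.1045 0.0145
0.35 -side: max h in body footprint 0.059 [ 0.55  -0.176  0.067]
   +side w 0.03 0.207 0.143 [0.485 0.036 0.235]
   +side w 0.06 0.054 0.144 [ 0.51  -0.108  0.183]
   TCP y,z for contact -0.1039 0.0152
0.4 -side: max h in body footprint 0.061 [ 0.55  -0.176  0.067]
   +side w 0.03 0.214 0.132 [0.485 0.036 0.235]
   +side w 0.06 0.061 0.14 [ 0.51  -0.108  0.183]
   TCP y,z for contact -0.1034 0.0159
0.45 -side: max h in body footprint 0.062 [ 0.55  -0.176  0.067]
   +side w 0.03 0.22 0.117 [0.485 0.038 0.231]
   +side w 0.06 0.068 0.137 [ 0.51  -0.108  0.183]
   TCP y,z for contact -0.1029 0.0166
0.5 -side: max h in body footprint 0.064 [ 0.549 -0.178  0.066]
   +side w 0.03 0.226 0.105 [0.485 0.038 0.231]
   +side w 0.06 0.075 0.133 [ 0.51  -0.108  0.183]
   TCP y,z for contact -0.1025 0.0174
16.7 [ 0.5207 -0.1089  0.0424]
794
0.445 64 y [-0.121 -0.106] z [0.0325 0.0336 0.0346]
0.45 188 y [-0.119 -0.105] z [0.032  0.0333 0.0346]
0.455 90 y [-0.113 -0.105] z [0.0307 0.0323 0.0335]
0.46 69 y [-0.109 -0.104] z [0.0295 0.0312 0.032 ]
0.465 62 y [-0.108 -0.105] z [0.0289 0.03   0.0311]
0.47 61 y [-0.108 -0.104] z [0.0279 0.0289 0.03  ]
0.475 49 y [-0.108 -0.104] z [0.026  0.0278 0.0289]
0.48 63 y [-0.107 -0.102] z [0.0262 0.0284 0.0294]
0.485 94 y [-0.107 -0.1  ] z [0.0251 0.028  0.0297]
0.49 54 y [-0.107 -0.102] z [0.0248 0.0282 0.0293]
```

View pics/w4.png

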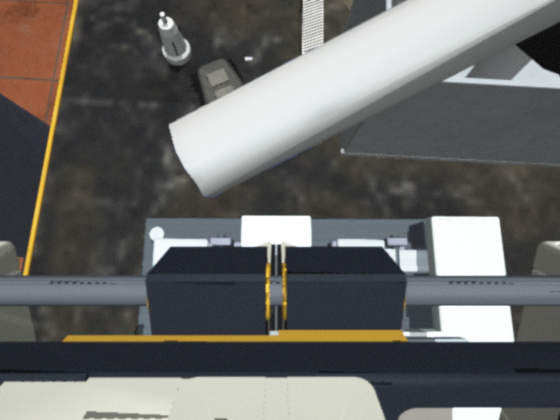

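The wrist view shows the rod ahead of the hand (tip at (190,160)) and the near left tab still raised. Its near end is at x ≈ 0.446, z ≈ 0.033, and its centre at y ≈ -0.117. I'll move over it.

Request:
{"method": "carry_out", "body": {"moves": [[0, 0, 0.3, 0, 0, 0, 0], [-2, 0.2, 0.3, -0.04, 0, 0, 0], [-5, 0.4, 0.3, -0.08, 0, 0, 0], [-6.6, 0.6, 0.3, -0.08, 0, 0, 0], [-6.6, 0.6, 0, -0.08, 0, 0, 0], [-6.6, 0.6, -0.6, -0.08, 0, 0, 0], [-6.6, 0.6, -1, -0.08, 0, 0, 0], [-6.6, 0.6, -1.5, -0.08, 0, 0, 0], [-6.6, 0.6, -1.5, -0.08, 0, 0, 0]]}}

```text
time: 17.6
position: [0.4551, -0.1021, 0.0268]
ee_rot: [3.122, -0.37, 1.628]
contact_force: [-0.3, -1.0, 0.1]
opening: 0.0002
finger_force: 0.0
```

Request:
{"method": "carry_out", "body": {"moves": [[0, 0, -0.2, 0, 0, 0, 0], [0, 0, -0.5, 0, 0, 0, 0], [0, 0, -0.5, 0, 0, 0, 0], [0, 0, -0.5, 0, 0, 0, 0]]}}

```text
time: 18.0
position: [0.4554, -0.1023, 0.023]
ee_rot: [3.12, -0.369, 1.629]
contact_force: [0.4, 0.0, 2.5]
opening: 0.0008
finger_force: 0.7
```

Contact is at about 0.023 as predicted; pressing on.

Request:
{"method": "carry_out", "body": {"moves": [[0, 0, -0.2, 0, 0, 0, 0], [0, 0, -0.4, 0, 0, 0, 0], [0, 0, -0.4, 0, 0, 0, 0], [0, 0, -0.4, 0, 0, 0, 0]]}}

```text
time: 18.4
position: [0.4548, -0.1023, 0.0193]
ee_rot: [3.121, -0.37, 1.629]
contact_force: [-1.8, -0.6, 6.4]
opening: 0.0008
finger_force: 3.1
```

Request:
{"method": "carry_out", "body": {"moves": [[0, 0, -0.2, 0, 0, 0, 0], [0, 0, -0.3, 0, 0, 0, 0], [0, 0, -0.3, 0, 0, 0, 0], [0, 0, -0.3, 0, 0, 0, 0]]}}

```text
time: 18.8
position: [0.4545, -0.1023, 0.0163]
ee_rot: [3.121, -0.37, 1.629]
contact_force: [-2.9, -0.6, 7.2]
opening: 0.0007
finger_force: 3.6
```

Request:
{"method": "carry_out", "body": {"moves": [[0, 0, -0.2, 0, 0, 0, 0], [0, 0, -0.3, 0, 0, 0, 0], [0, 0, -0.3, 0, 0, 0, 0], [0, 0, -0.3, 0, 0, 0, 0]]}}

```text
time: 19.2
position: [0.4544, -0.1023, 0.0141]
ee_rot: [3.121, -0.371, 1.629]
contact_force: [-5.6, -1.6, 16.3]
opening: 0.0005
finger_force: 8.2
```

Request:
{"method": "carry_out", "body": {"moves": [[0, 0, -0.1, 0, 0, 0, 0], [0, 0, -0.2, 0, 0, 0, 0], [0, 0, -0.2, 0, 0, 0, 0], [0, 0, -0.2, 0, 0, 0, 0]]}}

```text
time: 19.6
position: [0.4544, -0.1022, 0.0134]
ee_rot: [3.121, -0.372, 1.629]
contact_force: [-9.4, -2.0, 28.6]
opening: 0.0004
finger_force: 14.6
```

The tab is hard on its ledge. I'll back off away from the rod and check.

Request:
{"method": "carry_out", "body": {"moves": [[0, 0, 1, 0, 0, 0, 0], [0, 0, 2.5, 0, 0, 0, 0], [0, -2, 4, 0, 0, 0, 0], [0, -5, 7, 0, 0, 0, 0], [0, -9, 11, 0, 0, 0, 0], [0, -13, 15, -0.1, 0, 0, 0], [0, -16, 19, -0.2, 0, 0, 0], [0, -18, 22, -0.3, 0, 0, 0], [0, -18, 22, -0.3, 0, 0, 0], [0, -18, 22, -0.3, 0, 0, 0]]}}

```text
time: 20.6
position: [0.4559, -0.2818, 0.2324]
ee_rot: [3.135, -0.069, 1.626]
contact_force: [-0.4, 0.6, -1.3]
opening: 0.0004
finger_force: 0.0
```

Run:
```python
from h import *
s=state();print(s["time"],np.round(s["position"],3),np.round(s["contact_force"],1))
c=np.array([.57946,-.17985]);t=.0467;R=np.array([[np.cos(t),-np.sin(t)],[np.sin(t),np.cos(t)]])
for cam in("side","top"):
  r=cams.read_camera(cam);W=cloud(r);W0=cloud(dict(np.load(cam+".npz")))
  for n,l in dict(NL=(-.122,.07),NR=(-.122,-.07),FL=(-.012,.07),FR=(-.012,-.07),lugNL=(-.055,.07),lugNR=(-.055,-.07),lugFL=(.055,.07),lugFR=(.055,-.07)).items():
    p=c+R@l; f=lambda V:(lambda k:(len(k),np.round(np.median(k),4)) if len(k) else None)(V[(abs(V[...,0]-p[0])<.006)&(abs(V[...,1]-p[1])<.008)&(V[...,2]<.08)][:,2])
    print(cam,n,f(W0),f(W))
  cv2.imwrite(f"pics/end_{cam}.png",r["image"][...,::-1])
```

```text
20.6 [ 0.456 -0.282  0.232] [-0.4  0.6 -1.3]
side NL (72, np.float64(0.0321)) (62, np.float64(0.0252))
side NR (79, np.float64(0.0319)) (78, np.float64(0.0309))
side FL (64, np.float64(0.0302)) (64, np.float64(0.0326))
side FR (71, np.float64(0.0326)) None
side lugNL (41, np.float64(0.0467)) (40, np.float64(0.0468))
side lugNR (45, np.float64(0.0461)) None
side lugFL (36, np.float64(0.0472)) (35, np.float64(0.0463))
side lugFR (38, np.float64(0.0466)) None
top NL (49, np.float64(0.0348)) (53, np.float64(0.0268))
top NR (53, np.float64(0.0335)) (54, np.float64(0.0342))
top FL (56, np.float64(0.0345)) (55, np.float64(0.0343))
top FR (58, np.float64(0.0348)) (56, np.float64(0.0345))
top lugNL (53, np.float64(0.0466)) (54, np.float64(0.0467))
top lugNR (57, np.float64(0.0472)) (56, np.float64(0.0469))
top lugFL (49, np.float64(0.0464)) (49, np.float64(0.0469))
top lugFR (52, np.float64(0.0474)) (49, np.float64(0.047))
```

View pics/end_side.png

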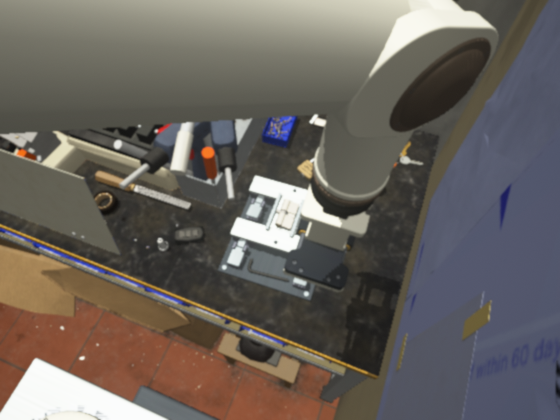

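The near left tab is flat (about 26 mm), the other three stand at about 34 mm, the plate is level and unmoved, and the hand at about (330,220) is clear of everything. Handing in.

```bash
python3 -c "
from bench import job_done
print(job_done())"
```

```text
the job is handed in; nothing more can be done
None
```

The near left lug was the one that rocked: I pressed it to its stop, let it come up and pressed its shim tab flat, with the other three tabs standing and the plate level and unmoved; the job is handed in, but no verdict came back.

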